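Lower the presser foot onto the round specimen

ROBOT

A 7-joint arm with a two-finger parallel gripper is mounted at the origin on a cart in front of the work surface, level with it; the furniture and walls round the work are solid. World frame = base frame: x ahead of the robot, y to its left, z up, the work surface at z = 0. Lengths are in m, angles in rad, forces in N, time in s.
With the tool pointing down it reaches from about 0.425 to 0.95 m from the base axis. Payload 4.7 kg.
Tool frame: the origin (TCP) lies on the centre line of the jaws, within the pads' length; the fingertips stand robot.nose_length ahead of it and the grasp point (between the pads) lies 8 mm behind it (robot.nose_length is the distance from the TCP to the fingertips, in m); z points along the fingers, y is the line along which they close (so a half turn about z gives the same grasp; the last joint's range is limited). The gripper opens to 85 mm and grips with 20 to 120 N. Pads are 22 mm wide; open, the fingers measure 114 mm over their backs; the gripper's body (76 mm by 85 mm) begins 54 mm behind the grasp point. The pads swing forward as they close: fully open they stand 13 mm farther back than shut.
Start: joints at [1.174, 0.469, -0.049, 1.532, 0.024, 1.141, -0.082], TCP at [0.243, -0.63, 0.242] pointing down, gripper open.
Joint ranges: [-2.59, 2.59], [-0.33, 1.99], [-1.39, 1.29], [0.1, 2.45], [-1.04, 4.18], [0.21, 1.99], [-2.66, 2.66]. Speed limits (rad/s): [2.57, 2.57, 3.14, 3.14, 3.14, 3.14, 3.14].

INTERFACE

Orientations are given as [roll, pitch, yaw] about the fixed x, y, z axes, in that order (R = Rz(yaw) Ry(pitch) Rx(roll)).
In Python, from plant import robot gives the robot as it stands. Calls block until the motion is done:
- robot.goto(position, orientation): joint-space move of the TCP to a pose.
- robot.move_straight(position, vel=0.15, attitude=None, contact_N=None): straight line of the TCP; attitude=None keeps the orientation; vel is the mean speed in m/s. With contact_N (N) it stops when the force on the tool has changed by that much, and returns True; else False.
- robot.move_joints(angles): joint-space move.
- robot.grip(opening, strength=None): opening from 0.0 (shut) to 1.0 (fully open); strength is the grip in N (None keeps the last); returns when the fingers have stopped.
- robot.sleep(seconds).
- robot.inverse_kinematics(position, orientation): joint angles nearest the present ones, or None.
- robot.sense(): the state.
- robot.grab_frame(name): name is "scene" or "top" or "wrist"; returns a dict with "image" (480x640x3 uint8, red, green, blue), "range_z" (480x640 float32, m along the optical axis (not along the pixel's ray), 0 where there is no reading), "fx", "fy", "cx", "cy" (pixels), "dist_coeffs" ([k1, k2, p1, p2, k3] as OpenCV has them; the pictures are not rectified), "R" (3x3) and "t" (3): a world point X has camera coordinates R X + t. Camera axes: x right, y down, z forward; pixel columns grow to the right and rows downward; lengths in m; the calibration is good to about 2 mm. A picture is of the moment at which its call begins.
A pose or a line that the arm cannot do raises robot.IKError and nothing moves.
- robot.close_job(): hands the job in; it is judged then, once.
The state is a dict: "t": time; "joint_pos": joint angles; "joint_velocities": joint speeds; "effort": joint torques, N m; "tcp_pos": TCP position; "tcp_rot": TCP orientation; "wrist_force": force on the tool from outside, world axes, zero at the start; "torque": the same for the moment, N m; "opening": opening from 0.0 (shut) to 1.0 (fully open); "gripper_force": force on a finger pad.
Only numpy, scipy, OpenCV 4.12 (cv2) and the standard library are available. Lean on these libraries where they do the work, as an engineer would, in place of code of your own. Each camera call takes 0.05 s, during which the arm holds its last target. There are 200 camera calls.

TASK

A two-station thickness gauge stands on the bench with a round rubber disc under one presser foot and a square piece of the same rubber under the other. Lower the foot onto the round disc by pushing that station's small lever all the way down, and leave it down. Leave the other station's lever up and do not shift the disc on its anvil.

Things in the scene. Friction and masses are not known exactly. Their poses are not given: they have to be found in the camera images.
- gauge: Grey two-station thickness gauge, fixed. Base 160 x 270 x 14 mm; origin: centre of its underside, on the worktop; z up, x from its front (levers) to its rear column, y to the left station. Stations at y = +70 and -70 mm: round anvil, radius 46, centred at x = 0, top at z = 20; over it a head 34 wide (x -14 to 46, z 137 to 177) with spindle and foot. A rear bridge (top z 175) joins the heads.
- lever_left (a joint): Left lever, rad. Sticks out to gauge -x from a level pivot at gauge x -20, y +70, z 155 mm; aluminium paddle (28 long, 26 wide, 9 thick), its middle 50 mm from the pivot. Angle above horizontal = 0.4 minus the value: 0 fully up (foot raised 18 mm), 0.8 fully down at its stop (foot on the specimen). Light friction, about 2 N at the paddle; stays where left.
- lever_right (a joint): Right lever, pivot at gauge y -70 mm; otherwise the same shape, values, stop and friction as the left one.
- disc: Round black rubber specimen, 76 mm across, 6 mm thick, lying loose on one of the two anvils; origin at the centre of its underside. The other anvil carries a square piece of the same rubber, 64 x 64 x 6 mm.
Mind the look-alikes: they are no part of the job. What is shaped like the disc but brown or green is not meant.

How it is judged:
By the outcome, as a careful person would: the job done as asked, in the order asked, and still so for the second after the job is handed in, with the robot touching nothing.
It also fails if it takes over 26 s, if anything falls off the work surface, if the arm or the gripper's body presses on something with over 40 N, if the wrist force passes 120 N, or if a joint passes its speed limit or range.

## Working session

There is one attempt and no reset: what is moved stays moved. The work goes in short steps, each a Python script; the robot and the scene stay as the last script left them, time stands still between calls to the robot, and variables do not carry over. Pictures are saved under pics/ and viewed, at most 10 in all, crops included, and the job is handed in when it is done.

```bash
mkdir -p pics; cat > h.py <<'E'
from plant import robot
import numpy as np, cv2, pickle
def snap(n):
    f=robot.grab_frame(n); pickle.dump(f,open(f'pics/{n}.pkl','wb'))
    cv2.imwrite(f'pics/{n}.png',f['image'][:,:,::-1]); return f
def cloud(f):
    K=np.array([[f['fx'],0,f['cx']],[0,f['fy'],f['cy']],[0,0,1]])
    v,u=np.mgrid[0:480,0:640]
    n=cv2.undistortPoints(np.stack([u,v],-1).reshape(-1,1,2).astype(np.float64),K,np.array(f['dist_coeffs'])).reshape(480,640,2)
    z=f['range_z'][...,None]
    P=np.concatenate([n*z,z],-1)
    return (P-f['t'])@np.array(f['R'])   # R^T (P-t)
E
python3 - <<'E'
from h import *
for n in('scene','top'): 
    f=snap(n); print(n,f['t'],-np.array(f['R']).T@f['t'])
print(robot.sense(),robot.nose_length)
E
```

```text
scene [0.31970598 0.2820023  1.07688093] [-0.02745929  0.65761566  0.9529939 ]
top [-0.11074348  0.44389284  1.12607734] [ 0.33156123 -0.11962874  1.16323311]
{'t': 0.1, 'joint_pos': array([ 1.17410039,  0.46937779, -0.04860897,  1.53358084,  0.02408805,
        1.14100784, -0.08230962]), 'joint_velocities': array([ 0.00035696,  0.00051388, -0.00035997, -0.00220101,  0.00032679,
        0.00030344,  0.00281191]), 'effort': array([-2.29048140e-06, -5.11516285e+01, -4.73131088e-02, -2.38391125e+01,
        1.07685366e-02,  4.32083791e-03, -3.71698661e-05]), 'tcp_pos': array([ 0.24254272, -0.62937057,  0.24135223]), 'tcp_rot': array([-3.13980444e+00,  4.56979851e-05,  3.67823031e-01]), 'wrist_force': array([-0.01558097,  0.39830097,  0.64643472]), 'torque': array([ 0.03144422, -0.00051068, -0.01494165]), 'gripper_force': 0.0, 'opening': 1.0025279256563064} 0.011
```

View pics/scene.png

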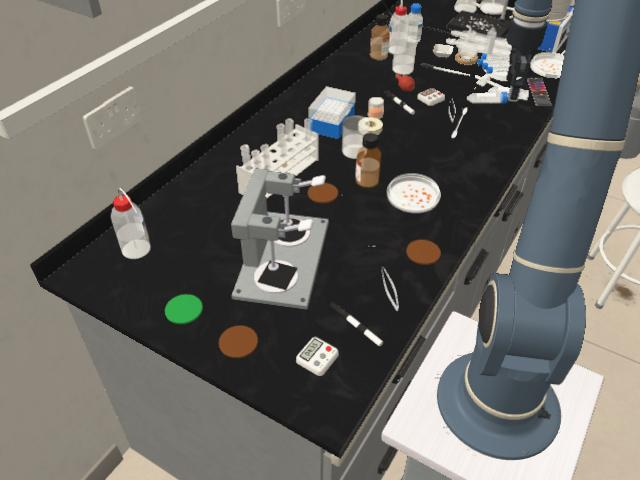

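View pics/top.png

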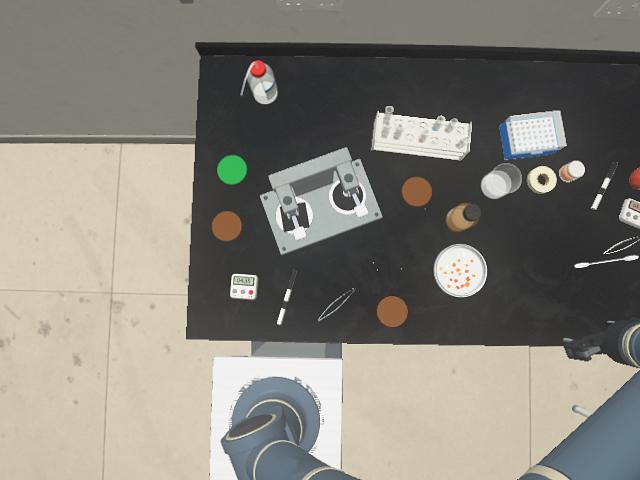

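The gauge sits at about (320,200) in top, turned slightly, with its levers toward the robot. The near (left) station at scene (278,275) seems to carry the square. I'll zoom in to confirm and fit the gauge pose.

```bash
python3 - <<'E'
from h import *
L=lambda n:pickle.load(open(f'pics/{n}.pkl','rb'))
t,s=L('top'),L('scene')
a=cv2.resize(t['image'][140:260,250:390],None,fx=4,fy=4,interpolation=cv2.INTER_CUBIC)[:480,:400*2]
b=cv2.resize(s['image'][155:310,220:340],None,fx=3,fy=3,interpolation=cv2.INTER_CUBIC)
cv2.imwrite('pics/crop1.png',a[:,:,::-1]);cv2.imwrite('pics/crop2.png',b[:,:,::-1])
P=cloud(t)
sub=np.zeros((480,640),bool);sub[140:260,250:390]=1
# base plate: z 14mm
m=sub&(abs(P[...,2]-.014)<.007)&(t['image'].min(-1)>70)
p=P[m][:,:2].astype(np.float32)
print(m.sum(),np.median(P[m][:,2]),cv2.minAreaRect(p))
for nm in('top','scene'):
    f=L(nm);Q=cloud(f)
    g=(Q[...,2]>.125)&(Q[...,2]<.2)&(abs(Q[...,0]-.72)<.2)&(abs(Q[...,1]+.1)<.25)
    print(nm,g.sum())
    w=g&(f['image'].min(-1)>195)
    for c in cv2.connectedComponentsWithStats(w.astype(np.uint8))[2][1:]:
        if c[4]>8:
            x,y,ww,h=c[:4]; k=w[y:y+h,x:x+ww]; print(c, Q[y:y+h,x:x+ww][k].mean(0),Q[y:y+h,x:x+ww][k][:,2].max())
    k=sub if nm=='top' else g
    tops=Q[g&(abs(Q[...,2]-.176)<.006)]
    print('bridge/head top',len(tops),np.median(tops,0),cv2.minAreaRect(tops[:,:2].astype(np.float32)))
E
```

```text
3848 0.014509803642766082 ((0.5555265545845032, -0.12976132333278656), (0.19016866385936737, 0.34916701912879944), 21.594432830810547)
top 2756
[246  64   7  14  21] [0.79504216 0.06134371 0.19010002] 0.19269421728691966
[383 120   9   8  31] [ 0.69751385 -0.25094552  0.13011006] 0.1352209335124214
[396 122  10   9  43] [ 0.69411123 -0.28014391  0.13066398] 0.13668795538552247
[422 127   9   9  42] [ 0.68368416 -0.33756989  0.1311877 ] 0.1363407952868526
[353 194   4   4  12] [ 0.52416567 -0.17423915  0.16317115] 0.16575220896777274
bridge/head top 1872 [ 0.57456069 -0.09010375  0.17520411] ((0.6742174625396729, -0.04378791153430939), (0.33781278133392334, 0.18349704146385193), 19.525283813476562)
scene 2889
[120 188  10  13  18] [0.78742771 0.06150009 0.1886158 ] 0.1927259070471807
[132 205   5   8  10] [0.75351741 0.074509   0.1739956 ] 0.17917730141579005
bridge/head top 1441 [ 0.57004352 -0.08325479  0.1749477 ] ((0.6750032901763916, -0.04596281051635742), (0.3396097719669342, 0.18880192935466766), 18.786731719970703)
```

View pics/crop1.png

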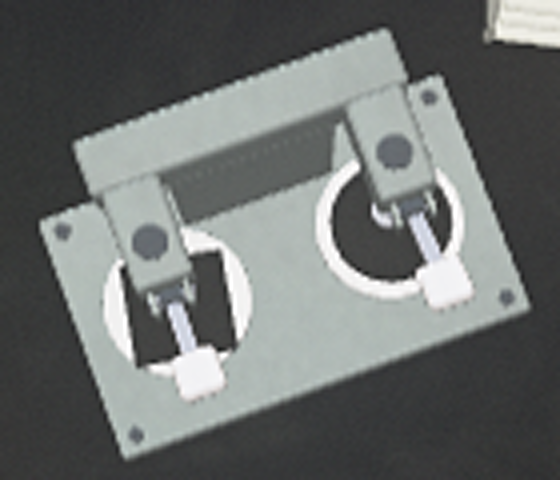

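View pics/crop2.png

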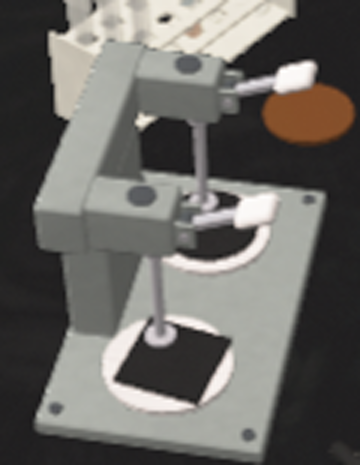

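The crops show the square on the left station (crop1 (185,310)) and the round disc on the right station (crop1 (390,220)). The right paddle is at crop1 (447,280), which is top pixel (362,210). Next I fit the gauge pose from its plate corners.

```bash
python3 - <<'E'
from h import *
f=pickle.load(open('pics/top.pkl','rb'))
K=np.array([[f['fx'],0,f['cx']],[0,f['fy'],f['cy']],[0,0,1]]);R=np.array(f['R']);C=-R.T@f['t']
def ray(c,z):
    n=cv2.undistortPoints(np.array([[[250+c[0]/4-.4,140+c[1]/4-.4]]]),K,np.array(f['dist_coeffs']))[0,0]
    d=R.T@np.array([n[0],n[1],1]);return (C+d*(z-C[2])/d[2])
c=np.array([ray(p,.014) for p in [(40,223),(443,77),(530,306),(127,458)]]) # RL, RR, FR, FL
print(c, [np.linalg.norm(c[i]-c[i-1]) for i in range(4)])
o=c.mean(0)[:2]; d=(c[0]+c[1]-c[2]-c[3])[:2]; e=(c[0]-c[1]+c[3]-c[2])[:2]
yaw1=np.arctan2(d[1],d[0]);yaw2=np.arctan2(-e[0],e[1]);print(o,yaw1,yaw2)
yaw=(yaw1+2*yaw2)/3
G=lambda x,y:o+np.array([[np.cos(yaw),-np.sin(yaw)],[np.sin(yaw),np.cos(yaw)]])@[x,y]
print('R paddle exp',G(-.066,-.07),'seen',ray((447,280),.178),'L',G(-.066,.07),ray((200,372),.178))
print('anvilR',G(0,-.07),'seen',ray((390,224),.022))
P=cloud(f)
print(P[207:214:2,359:366:2].round(3).tolist())
print('base->',np.hypot(*G(-.066,-.07)))
for yy in (yaw,yaw+np.pi/2,yaw-np.pi/2):
  for z in (.25,.20,.12): print(yy,robot.inverse_kinematics([*G(-.07,-.07),z],[np.pi,0,yy]))
E
```

```text
[[ 0.55047687  0.05424256  0.014     ]
 [ 0.64771513 -0.19623814  0.014     ]
 [ 0.50335075 -0.25155039  0.014     ]
 [ 0.40454783 -0.00431647  0.014     ]] [np.float64(0.15724008380412155), np.float64(0.26869288253688955), np.float64(0.15459792698363636), np.float64(0.26624543313513344)]
[ 0.52652265 -0.09946561] 0.3738185560630134 0.37522174172137307
R paddle exp [ 0.49072625 -0.18876633] seen [ 0.49202172 -0.18851497  0.178     ] L [ 0.43948015 -0.05848265] [ 0.44047829 -0.05826212  0.178     ]
anvilR [ 0.5521457  -0.16460745] seen [ 0.55183641 -0.1638562   0.022     ]
[[[0.498, -0.184, 0.177], [0.497, -0.188, 0.179], [0.498, -0.192, 0.177], [0.498, -0.196, 0.176]], [[0.493, -0.183, 0.179], [0.493, -0.188, 0.18], [0.493, -0.192, 0.18], [0.493, -0.196, 0.178]], [[0.489, -0.184, 0.178], [0.488, -0.188, 0.181], [0.489, -0.192, 0.181], [0.489, -0.196, 0.179]], [[0.484, -0.183, 0.181], [0.484, -0.188, 0.183], [0.484, -0.192, 0.181], [0.484, -0.196, 0.181]]]
base-> 0.5257803554411241
0.3747540131685865 [ 0.56116094  0.23264053 -0.31783052  1.86820602  0.08298897  1.05349456
 -0.98580641]
0.3747540131685865 [ 0.55254884  0.28546839 -0.3137661   1.92631419  0.10738255  0.94579624
 -1.00832159]
0.3747540131685865 [ 0.5239098   0.38800765 -0.28773665  2.0007318   0.15432191  0.77331031
 -1.05038412]
1.945550339963483 [ 0.7991925   0.26984692 -0.60761462  1.85566781  0.17447067  1.06910205
  0.49893033]
1.945550339963483 [ 0.78110904  0.32539994 -0.59724746  1.91400339  0.22017408  0.96699123
  0.45703216]
1.945550339963483 [ 0.74509278  0.43224082 -0.56933747  1.98837115  0.31761579  0.80826018
  0.37009151]
-1.19604231362631 [ 0.33411652  0.21523195 -0.04979163  1.88078589  0.012284    1.04586613
 -2.48752312]
-1.19604231362631 [ 0.30524402  0.26651176 -0.01623948  1.9402926   0.0053161   0.93482855
 -2.48041842]
-1.19604231362631 [ 0.25862966  0.36984348  0.04087268  2.01618003 -0.02153269  0.75596638
 -2.45442866]
```

Fit is good: plate 155×267 mm, and the expected right paddle is within 1.5 mm of where I see it. Now pushing with shut fingertips.

```bash
python3 - <<'E'
from h import *
o=np.array([0.52652,-0.09947]);yaw=.3747;c,s=np.cos(yaw),np.sin(yaw)
G=lambda x,y:o+np.array([c*x-s*y,s*x+c*y])
xy=G(-.074,-.07); q=[np.pi,0,yaw]
robot.grip(0.0)
robot.goto([*xy,.32],q)
robot.move_straight([*xy,.215],vel=.15)
f0=robot.sense()['wrist_force']; print(f0,robot.sense()['opening'])
hit=robot.move_straight([*xy,.140],vel=.04,contact_N=15)
S=robot.sense(); print(hit,S['tcp_pos'],S['wrist_force'],S['t'])
f=snap('wrist')
robot.sleep(.3); S=robot.sense(); print(S['tcp_pos'],S['wrist_force'],S['t'])
E
```

```text
[ 0.82073953 -0.5316947   0.64533318] 0.0028832102404294895
True [ 0.48429409 -0.1914669   0.15099161] [-2.79974539 -0.12351894  9.6325408 ] 5.0083
[ 0.48427792 -0.1914637   0.15100906] [-2.51584485  1.05690289  9.08164915] 5.3583
```

```bash
python3 - <<'E'
from h import *
p=robot.sense()['tcp_pos']
print(robot.move_straight([p[0],p[1],p[2]-.006],vel=.02,contact_N=15)); S=robot.sense();print(S['tcp_pos'],S['wrist_force'])
robot.sleep(.2)
robot.move_straight([p[0],p[1],.30],vel=.15)
robot.goto([.42,-.33,.33],[np.pi,0,.3747])
t,s=snap('top'),snap('scene')
b=np.hstack([cv2.resize(s['image'][155:310,220:340],None,fx=3,fy=3,interpolation=cv2.INTER_CUBIC),cv2.resize(t['image'][140:260,250:365],None,fx=3.875,fy=3.875,interpolation=cv2.INTER_CUBIC)[:465,:430]])
cv2.imwrite('pics/after.png',b[:,:,::-1])
o=np.array([0.52652,-0.09947]);yaw=.3747;c,s_=np.cos(yaw),np.sin(yaw)
for n,f in(('top',t),('scene',s)):
    P=cloud(f); d=P[...,:2]-o; gx=c*d[...,0]+s_*d[...,1]; gy=-s_*d[...,0]+c*d[...,1]
    for y in(.07,-.07):
        for x in(-.06,-.068,-.075):
            m=(abs(gx-x)<.003)&(abs(gy-y)<.008)&(P[...,2]>.1)&(P[...,2]<.21); print(n,y,x,m.sum(),np.median(P[...,2][m]) if m.any() else None)
print(robot.sense()['t'],robot.sense()['wrist_force'])
E
```

```text
True
[ 0.48432356 -0.1914926   0.15087077] [-4.25554037 -0.3910459  12.32438481]
top 0.07 -0.06 20 0.17792261214634142
top 0.07 -0.068 18 0.1803793654859283
top 0.07 -0.075 23 0.18141463189187773
top -0.07 -0.06 22 0.14272629167551357
top -0.07 -0.068 20 0.13987864913644943
top -0.07 -0.075 21 0.13644268376546734
scene 0.07 -0.06 22 0.17680930629977698
scene 0.07 -0.068 17 0.18036347834308214
scene 0.07 -0.075 17 0.18193192037837616
scene -0.07 -0.06 10 0.14276882580434136
scene -0.07 -0.068 15 0.1396711610719421
scene -0.07 -0.075 16 0.13693445688675343
7.7 [ 0.00708442 -0.40570302 -0.18836956]
```

View pics/after.png

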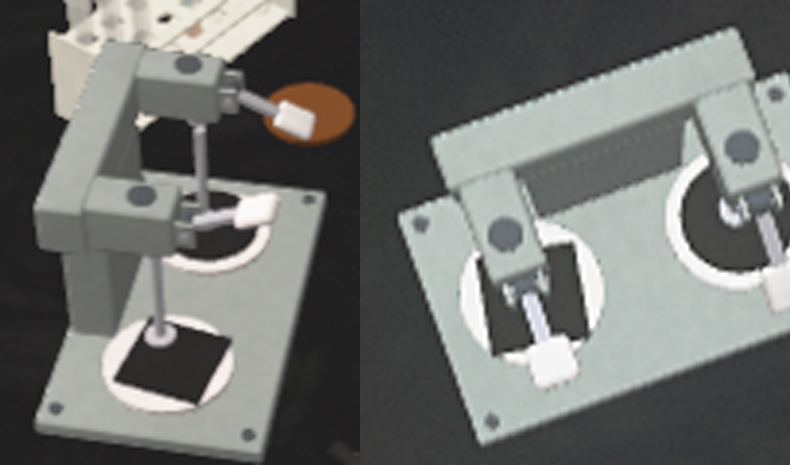

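The picture shows the right lever down at (292,118) with its foot on the disc. Its paddle top is at z 139.7 mm, exactly the value at the stop. The left lever at (258,210) is still up and the disc hasn't moved.

```bash
python3 -c "
from plant import robot
print(robot.close_job())"
```

```text
the job is handed in; nothing more can be done
None
```

The right station's lever is fully down with its foot on the round disc, the left lever is still up, the disc looks unmoved in the final pictures, and the job was handed in at about 7.7 s with the arm clear of the gauge.

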